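# Cap the wax trees with their casting flasks

## Robot

A 6-joint arm with a two-finger parallel gripper is mounted at the origin on the work surface. World frame = base frame: x ahead of the robot, y to its left, z up, the work surface at z = 0. Lengths are in m, angles in rad, forces in N, time in s.
With the tool pointing down it reaches from about 0.275 to 1 m from the base axis. Payload 8.4 kg.
Tool frame: the origin (TCP) lies at the very end of the fingers, on their centre line; the grasp point (between the pads) lies 19 mm behind it; z points along the fingers, x is the direction in which the jaws open and shut, and the axes are right-handed (so a half turn about z gives the same grasp; the last joint's range is limited). The gripper opens to 85 mm and grips with 20 to 120 N. Pads are 22 mm wide; open, the fingers measure 114 mm over their backs; the gripper's body (76 mm by 85 mm) begins 54 mm behind the grasp point. The pads swing forward as they close: fully open they stand 13 mm farther back than shut.
Start: joints at [-0.002, 0.353, 1.633, -0, 1.155, -0.002], TCP at [0.625, -0, 0.231] pointing down, gripper open.
Joint ranges: [-2.63, 2.63], [-0.92, 2.1], [0.06, 2.66], [-1.3, 4.44], [0, 2.69], [-3.02, 3.02]. Speed limits (rad/s): [2.22, 2.22, 2.79, 3.14, 3.14, 3.14].

## Interface

Orientations are given as a 3x3 rotation matrix whose columns are the frame's x, y, z axes.
In Python, from bench import sensors, imaging, job gives the robot as it stands.
- The arm moves only by the tool servo_tool, never from a script. Its argument "plan" is one flat list of numbers, 7 for each row, row after row: the shift along the tool's x, y, z normalised to -1 to 1, where 1 is 0.3 m, then the turn, a rotation vector about the tool's x, y, z normalised to -1 to 1, where 1 is 180 degrees, then the closure, from -1 (fully open) to 1 (shut). In form: [tx, ty, tz, rx, ry, rz, hand, tx, ty, tz, rx, ry, rz, hand, ...]. A call has 1 to 8 rows; each row is the pose to reach, as a shift and turn from the pose commanded when the call began, along the tool's axes at that moment, turning the shorter way round; what a row does not reach only later rows make up. A row lasts 1/12 s, in which the tool goes at most 41.7 mm and 7.16 degrees, less where a joint would pass 70% of its speed; a pose out of reach is approached as far as the arm can. A call with a number of a shift or a turn outside -1 to 1 is refused whole. A call with a gripper value outside its range is refused whole. The fingers move at their own pace and stop on an object; "force" is the grip in N (left out, the last holds). Time passes only in rows, so rows that repeat a pose let the fingers close. It gives the time, the measured TCP pose, the force and the opening at its end, in the units of the state.
- sensors.read_state(): the state, without advancing time (a new reading comes with each control period).
- imaging.get_image(name): name is "scene" or "side" or "wrist"; returns the picture (384x512x3 uint8, red, green, blue); there is no depth.
- imaging.calibration(name): a dict with "intrinsics" (3x3 intrinsics, pixels), "R" (3x3) and "t" (3): a world point X has camera coordinates R X + t; the wrist camera has in their place "mount" (4x4, takes a point from camera to tool coordinates, whose origin is the TCP and whose axes are the tool frame's). Camera axes: x right, y down, z forward; pixel columns grow to the right and rows downward; lengths in m; the calibration is good to about 2 mm. The wrist camera is an equidistant fisheye: a pixel r from the principal point sees the ray r / f radians off the axis. A picture is of the moment at which its call begins: read the wrist's pose just before it. calibration takes no time and is no camera call.
- job.job_done(): hands the job in, once; it reports no verdict.
The state is a dict: "time_s": time; "joints": joint angles; "joint_velocities": joint speeds; "joint_efforts": joint torques, N m; "tool_pos": TCP position; "ee_rot": TCP orientation; "contact_force": force on the tool from outside, world axes, zero at the start; "ft_torque": the same for the moment, N m; "gripper_width": finger opening in m.
Only numpy, scipy, OpenCV 4.12 (cv2) and the standard library are available. Lean on these libraries where they do the work, as an engineer would, in place of code of your own. Each camera call takes 0.05 s, during which the arm holds its last target.

## Task

The waxes are mounted on their rubber sprue bases, ready for investing. Lower each steel flask gently, without dropping or ramming it, over the wax it belongs to, until it stands flat on the floor of the rubber base inside the lip: the flask's diameter must fit the base, and of the two equally wide flasks the tall one goes over the tall tree and the short one over the short tree. Do not tip a base over, and leave the bur stand and the thread spool where they are.

Things in the scene. Friction and masses are not known exactly. Their poses are not given: they have to be found in the camera images.
- flask_small: narrowest flask: plain stainless steel casting flask, a tube open at both ends standing upright and loose on the bench, 40 mm outside diameter, 50 mm tall, 3 mm wall (34 mm bore), about 140 g. Origin: centre of its lower end; z up along its axis; yaw is of no consequence. Grip it across the outside.
- flask_medium_short: shorter of the two middle-width flasks: plain stainless steel casting flask, a tube open at both ends standing upright and loose on the bench, 51 mm outside diameter, 50 mm tall, 3 mm wall (45 mm bore), about 180 g. Origin: centre of its lower end; z up along its axis; yaw is of no consequence. Grip it across the outside.
- flask_medium_tall: tallest flask, the same width as flask_medium_short: plain stainless steel casting flask, a tube open at both ends standing upright and loose on the bench, 51 mm outside diameter, 80 mm tall, 3 mm wall (45 mm bore), about 280 g. Origin: centre of its lower end; z up along its axis; yaw is of no consequence. Grip it across the outside.
- flask_large: widest flask: plain stainless steel casting flask, a tube open at both ends standing upright and loose on the bench, 62 mm outside diameter, 65 mm tall, 3 mm wall (56 mm bore), about 280 g. Origin: centre of its lower end; z up along its axis; yaw is of no consequence. Grip it across the outside.
- base_small: loose black rubber sprue base for the 40 mm flask: round cup with one upright finger-ring wax on a single sprue. Lip 66 mm across, top 20 mm above bench. Inside: floor (flask seat) 6 mm up, 48 mm across, lip flaring to about 58 mm; a 20 mm cone, 10 mm high, inside. Blue-green wax up to 44 mm above bench, at most 20 mm across. Origin: centre of underside; z up.
- base_medium_short: loose black rubber sprue base for the 51 mm, 50 mm tall flask: round cup with a SHORT wax tree of two tiers of small castings. Lip 77 mm across, top 20 mm above bench. Inside: floor (flask seat) 6 mm up, 59 mm across, lip flaring to about 69 mm; a 31 mm cone, 10 mm high, inside. Blue-green wax up to 46 mm above bench, at most 25 mm across. Origin: centre of underside; z up.
- base_medium_tall: loose black rubber sprue base for the 51 mm, 80 mm tall flask: round cup with a TALL wax tree of about four tiers of small castings. Lip 77 mm across, top 20 mm above bench. Inside: floor (flask seat) 6 mm up, 59 mm across, lip flaring to about 69 mm; a 31 mm cone, 10 mm high, inside. Blue-green wax up to 74 mm above bench, at most 25 mm across. Origin: centre of underside; z up.
- base_large: loose black rubber sprue base for the 62 mm flask: round cup with a broad wax tree of three tiers of small castings. Lip 88 mm across, top 20 mm above bench. Inside: floor (flask seat) 6 mm up, 70 mm across, lip flaring to about 80 mm; a 42 mm cone, 10 mm high, inside. Blue-green wax up to 60 mm above bench, at most 34 mm across. Origin: centre of underside; z up.
- bur_stand: bystander: small bur stand, white round foot 52 mm across, clear tube with burs, white knob, 78 mm tall, loose; leave it alone. Origin: centre of its underside.
- thread_spool: bystander: white cone-shaped thread spool, 50 mm across at the foot, 62 mm tall, loose; leave it alone. Origin: centre of its underside.
Things that resemble listed ones, but are neither listed nor needed, are in the scene too. Leave any purple look-alike of the flask_large alone. Leave any yellow look-alike of the flask_medium_short alone.

How it is judged:
By the outcome, as a careful person would: the job done as asked, in the order asked, and still so for the second after the job is handed in, with the robot touching nothing.
It also fails if it takes over 128 s, if anything falls off the work surface, if the arm or the gripper's body presses on something with over 40 N, if the wrist force passes 120 N, or if a joint passes its speed limit or range.

## Working session

There is one attempt and no reset: what is moved stays moved. The work goes in short steps, Python scripts to look and compute and a tool call to move; the robot and the scene stay as the last step left them, time stands still between calls to the robot, and variables do not carry over. Pictures are saved under pics/ and viewed, and the job is handed in when it is done.

Besides the shell and the picture viewer there is one more tool, called after "Request:" as a command line: name --argument value ..., lists and objects as JSON in quotes. servo_tool: Moves the arm, as the interface text tells. Its arguments: {"type":"object","properties":{"plan":{"type":"array"},"force":{"type":"number"}},"required":["plan"]}

```bash
mkdir -p pics; ls; python3 - <<'E'
from bench import sensors, imaging, job
import cv2
s=sensors.read_state();print(s)
for n in("scene","side","wrist"):
    cv2.imwrite(f"pics/{n}0.png",imaging.get_image(n)[:,:,::-1]);print(n,imaging.calibration(n))
E
```

```text
pics
{'time_s': 0.0, 'joints': array([-2.39304985e-03,  3.53661050e-01,  1.63417283e+00, -1.72805525e-05,
        1.15520425e+00, -2.42247421e-03]), 'joint_velocities': array([-0.00111358, -0.00074919,  0.00254899, -0.00101922,  0.00016601,
        0.00107805]), 'joint_efforts': array([-2.03471049e-03, -6.05236173e+01, -3.42063046e+01, -2.62302356e-04,
        9.48130677e-03,  3.61521288e-06]), 'tool_pos': array([6.24498445e-01, 1.27569471e-07, 2.30537074e-01]), 'ee_rot': array([[ 9.99998955e-01,  3.64213814e-05, -1.44551082e-03],
       [ 3.64035667e-05, -9.99999999e-01, -1.23504469e-05],
       [-1.44551127e-03,  1.22978122e-05, -9.99998955e-01]]), 'contact_force': array([ 1.06257984, -0.06196695,  0.17274795]), 'ft_torque': array([ 0.00858345,  0.00494636, -0.00015418]), 'gripper_width': 0.0858376392441449}
scene {'intrinsics': array([[357.3149537 ,   0.        , 258.40051427],
       [  0.        , 357.3149537 , 184.19287024],
       [  0.        ,   0.        ,   1.        ]]), 'R': array([[ 0.44720389,  0.894323  , -0.013966  ],
       [ 0.74726481, -0.38215756, -0.54364593],
 
[... 307 characters left out ...]
6934125,  0.01124233],
       [-0.25725793, -0.50371862, -0.82467321],
       [ 0.39271613,  0.72524915, -0.56549775]]), 't': array([-0.4572978 ,  0.1629958 ,  1.04718737])}
wrist {'intrinsics': array([[297.31863964,   0.        , 254.2317194 ],
       [  0.        , 297.31863964, 191.72039033],
       [  0.        ,   0.        ,   1.        ]]), 'mount': array([[ 9.99999541e-01,  8.31335504e-04,  4.75353583e-04,
        -1.05586539e-03],
       [-9.36928885e-04,  9.52010901e-01,  3.06062684e-01,
        -7.69666585e-02],
       [-1.98101017e-04, -3.06062989e-01,  9.52011243e-01,
        -1.43381821e-01],
       [ 0.00000000e+00,  0.00000000e+00,  0.00000000e+00,
         1.00000000e+00]])}
```

View pics/scene0.png

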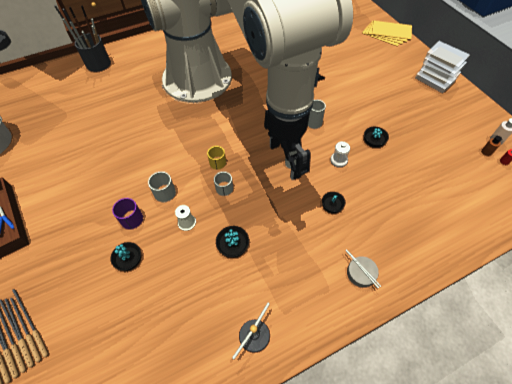

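View pics/side0.png

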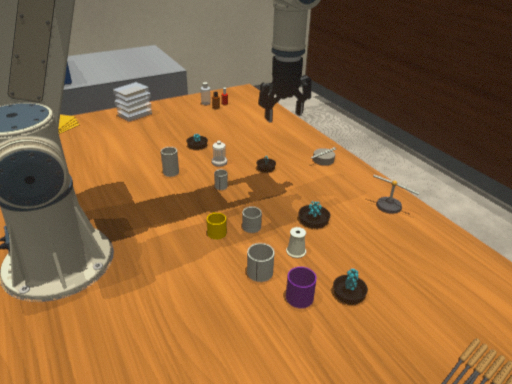

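View pics/wrist0.png

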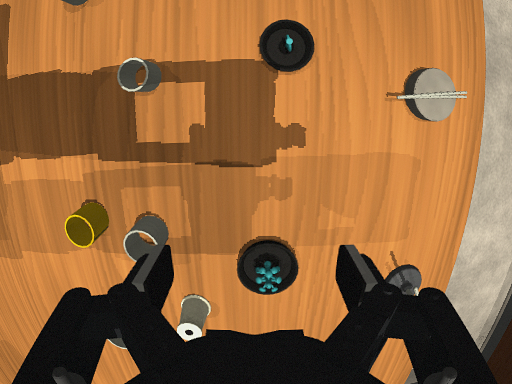

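```bash
cat > h.py <<'E'
import numpy as np,cv2
from bench import sensors, imaging
def pix2plane(n,u,v,z,st=None):
    c=imaging.calibration(n);K=c["intrinsics"]
    a=np.array([(u-K[0,2])/K[0,0],(v-K[1,2])/K[1,1]])
    if n!="wrist":
        R=c["R"];o=-R.T@c["t"];d=R.T@np.array([a[0],a[1],1])
    else:
        th=np.linalg.norm(a);s=np.sin(th)/th if th>0 else 1
        d=np.array([a[0]*s,a[1]*s,np.cos(th)]);M=c["mount"]
        R=st["ee_rot"];o=R@M[:3,3]+st["tool_pos"];d=R@M[:3,:3]@d
    return o+d*(z-o[2])/d[2]
def proj(n,X,st=None):
    c=imaging.calibration(n);K=c["intrinsics"];X=np.atleast_2d(X)
    if n!="wrist":
        p=X@c["R"].T+c["t"];a=p[:,:2]/p[:,2:]
    else:
        M=c["mount"];q=(X-st["tool_pos"])@st["ee_rot"];p=(q-M[:3,3])@M[:3,:3]
        r=np.linalg.norm(p[:,:2],axis=1);th=np.arctan2(r,p[:,2]);a=p[:,:2]/r[:,None]*th[:,None]
    return a*[K[0,0],K[1,1]]+[K[0,2],K[1,2]]
def circ(x,y,z,r):
    t=np.linspace(0,2*np.pi,60);return np.c_[x+r*np.cos(t),y+r*np.sin(t),z+0*t]
def crop(img,u,v,w,s,name,cs=(),n=None,st=None):
    h=w*3//4;M=np.float32([[s,0,-(u-w/2)*s],[0,s,-(v-h/2)*s]])
    o=cv2.warpAffine(img,M,(int(w*s),int(h*s)),flags=cv2.INTER_CUBIC)
    for x,y,z,r in cs:
        p=proj(n,circ(x,y,z,r),st)@M[:,:2].T+M[:,2]
        cv2.polylines(o,[np.int32(p)],True,(0,0,255),1)
    cv2.imwrite("pics/"+name,o)
E
python3 - <<'E'
from h import *
a=cv2.imread("pics/scene0.png");b=cv2.imread("pics/side0.png")
crop(a,180,205,180,4.4,"c1.png");crop(a,340,160,180,4.4,"c2.png")
crop(b,290,250,180,4.4,"c3.png");crop(b,230,155,180,4.4,"c4.png")
E
```

```text
(no output)
```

View pics/c1.png

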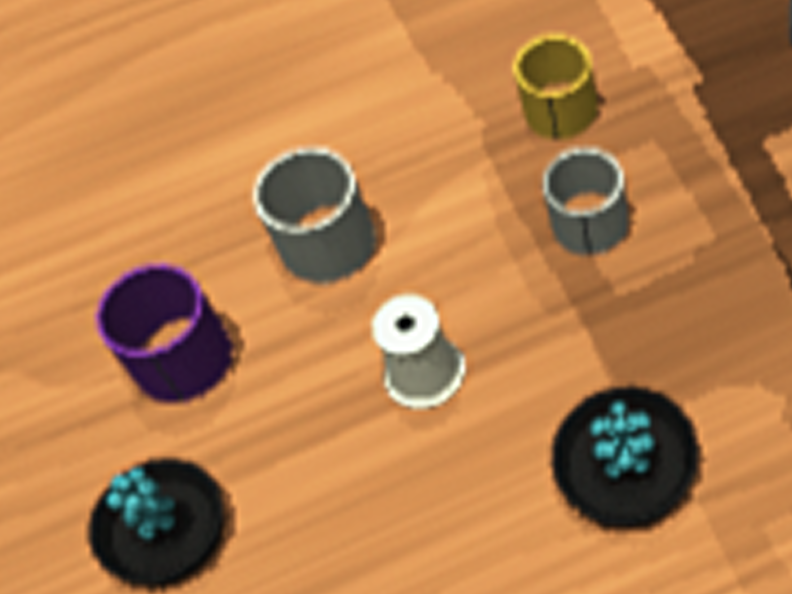

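View pics/c2.png

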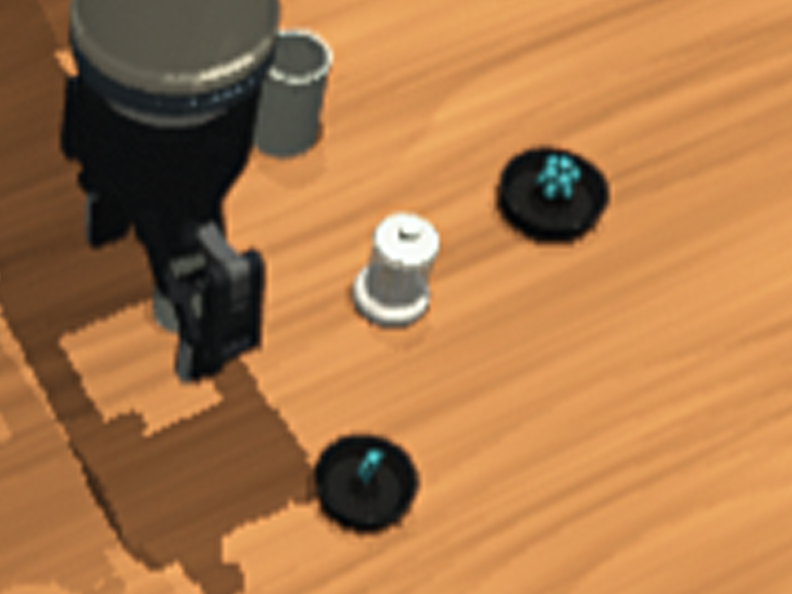

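View pics/c3.png

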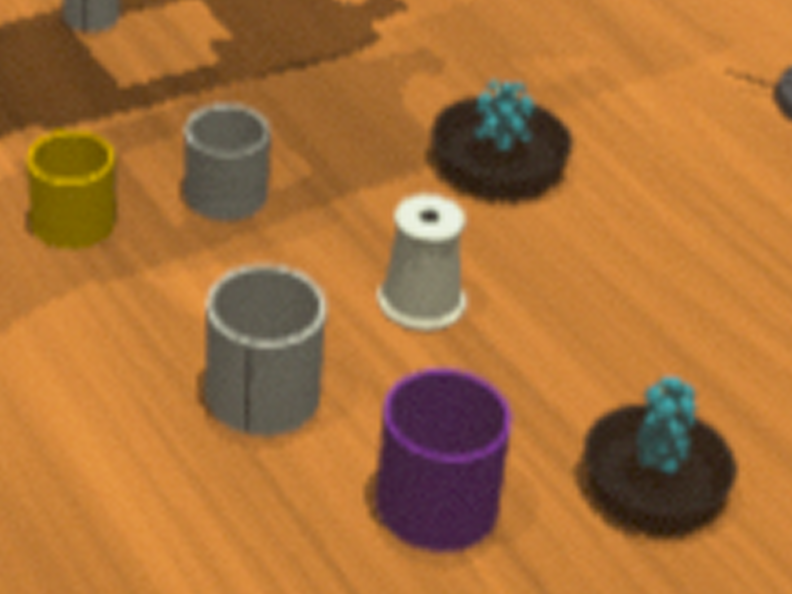

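View pics/c4.png

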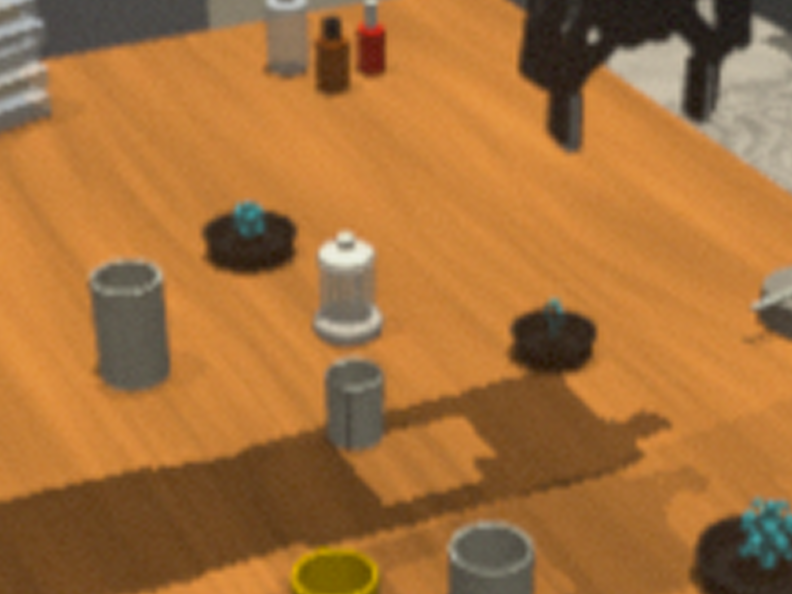

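```bash
cat > m1.py <<'E'
from h import *
off={"c1":(90,137.5),"c2":(250,92.5),"c3":(200,182.5),"c4":(140,87.5)}
O={"fl":(.065,.031,("c1",305,190),("c3",266,307)),"fms":(.05,.0255,("c1",585,181),("c3",227,132)),
"fmt":(.08,.0255,("c2",294,57),("c4",127,279)),"fs":(.05,.02,None,("c4",355,373)),
"bmt":(.02,.0385,("c1",160,518),("c3",660,462)),"bl":(.02,.044,("c1",627,455),("c3",502,140)),
"bs":(.02,.033,("c2",366,477),("c4",553,332)),"bms":(.02,.0385,("c2",553,189),("c4",249,237)),
"spool":(.062,.015,("c1",405,323),("c3",430,217)),"bur":(.07,.015,("c2",405,245),("c4",346,254))}
for k,(z,r,a,b) in O.items():
    for p,n in((a,"scene"),(b,"side")):
        if p: print(k,n,pix2plane(n,off[p[0]][0]+p[1]/4.4,off[p[0]][1]+p[2]/4.4,z).round(4)[:2])
E
python3 m1.py
```

```text
fl scene [ 0.4134 -0.2609]
fl side [ 0.4102 -0.2626]
fms scene [ 0.476 -0.102]
fms side [ 0.473  -0.1051]
fmt scene [0.3794 0.2555]
fmt side [0.3764 0.252 ]
fs side [0.4854 0.1112]
bmt scene [ 0.5585 -0.406 ]
bmt side [ 0.5552 -0.4105]
bl scene [ 0.6441 -0.1515]
bl side [ 0.6392 -0.1549]
bs scene [0.661  0.1429]
bs side [0.6585 0.1413]
bms scene [0.5238 0.387 ]
bms side [0.517  0.3789]
spool scene [ 0.5277 -0.2378]
spool side [ 0.5277 -0.2377]
bur scene [0.5477 0.2367]
bur side [0.5358 0.2334]
```

```bash
python3 - <<'E'
from h import *
import pickle
st=sensors.read_state();pickle.dump(st,open("st0.pkl","wb"))
a=cv2.imread("pics/wrist0.png")
cs=[(.485,.111,.05,.02),(.4745,-.1035,.05,.0255),(.66,.142,.02,.033),(.642,-.153,.02,.044)]
crop(a,140,75,90,4,"w1.png",cs,"wrist",st);crop(a,145,240,90,4,"w2.png",cs,"wrist",st)
crop(a,287,45,90,4,"w3.png",cs,"wrist",st);crop(a,267,268,90,4,"w4.png",cs,"wrist",st)
cv2.imwrite("pics/w.png",np.vstack([np.hstack([cv2.imread(f"pics/w{i}.png") for i in p]) for p in((1,2),(3,4))]))
E
```

```text
(no output)
```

View pics/w.png

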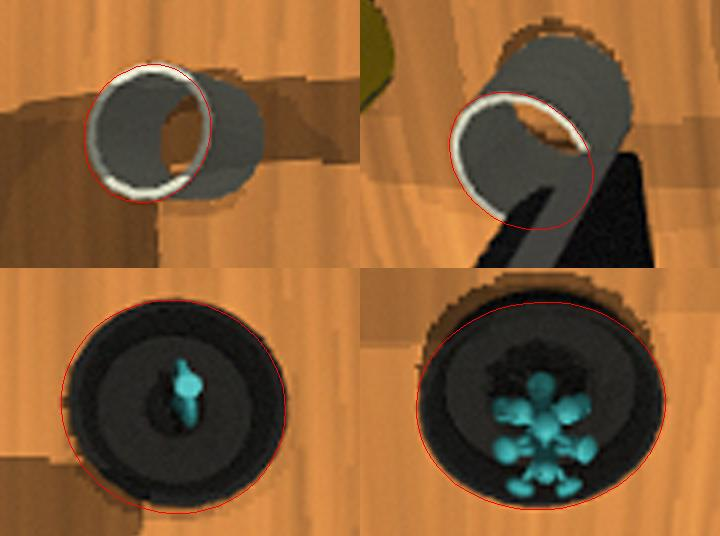

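Request:
servo_tool --plan '[-0.465, -0.37, 0.3, 0, 0, 0, -1, -0.465, -0.37, 0.3, 0, 0, 0, -1, -0.465, -0.37, 0.3, 0, 0, 0, -1, -0.465, -0.37, 0.3, 0, 0, 0, -1, -0.465, -0.37, 0.3, 0, 0, 0, -1, -0.465, -0.37, 0.45, 0, 0, 0, -1, -0.465, -0.37, 0.57, 0, 0, 0, -1, -0.465, -0.37, 0.7, 0, 0, 0, -1]' --force 40

```text
time_s: 0.82
tool_pos: [0.4855, 0.1116, 0.0204]
ee_rot: [[1.0, 0.001, 0.002], [0.001, -1.0, 0.0], [0.002, -0.0, -1.0]]
contact_force: [0.5, -0.4, -0.6]
gripper_width: 0.0857
```

Request:
servo_tool --plan '[0, 0, 0, 0, 0, 0, 1, 0, 0, 0, 0, 0, 0, 1, 0, 0, 0, 0, 0, 0, 1, 0, 0, 0, 0, 0, 0, 1, 0, 0, 0, 0, 0, 0, 1, 0, 0, 0, 0, 0, 0, 1, 0, 0, 0, 0, 0, 0, 1, 0, 0, 0, 0, 0, 0, 1]' --force 40

```text
time_s: 1.48
tool_pos: [0.4873, 0.1113, 0.0239]
ee_rot: [[1.0, -0.0, 0.004], [-0.0, -1.0, 0.001], [0.004, -0.001, -1.0]]
contact_force: [-1.1, -0.1, 9.7]
gripper_width: 0.0391
```

Request:
servo_tool --plan '[0, 0, -0.05, 0, 0, 0, 1, 0, 0, -0.1, 0, 0, 0, 1, 0, 0, -0.2, 0, 0, 0, 1, 0, 0, -0.3, 0, 0, 0, 1, 0, 0, -0.33, 0, 0, 0, 1, 0, 0, -0.33, 0, 0, 0, 1, 0, 0, -0.33, 0, 0, 0, 1]'

```text
time_s: 2.07
tool_pos: [0.4859, 0.111, 0.1211]
ee_rot: [[1.0, -0.0, 0.002], [-0.0, -1.0, 0.001], [0.002, -0.001, -1.0]]
contact_force: [-1.1, -0.8, -1.8]
gripper_width: 0.0394
```

```bash
python3 - <<'E'
from h import *
s=sensors.read_state();print(s["tool_pos"],s["gripper_width"],s["contact_force"])
for n in("wrist","scene","side"): cv2.imwrite(f"pics/{n}1.png",imaging.get_image(n)[:,:,::-1])
crop(cv2.imread("pics/side1.png"),240,150,120,3,"s1c.png")
crop(cv2.imread("pics/scene1.png"),320,150,120,3,"s1d.png")
cv2.imwrite("pics/s1.png",np.hstack([cv2.imread("pics/s1c.png"),cv2.imread("pics/s1d.png")]))
E
```

```text
[0.48591305 0.11102397 0.12107895] 0.039409879867492816 [-1.06154729 -0.81569697 -1.80581213]
```

View pics/wrist1.png

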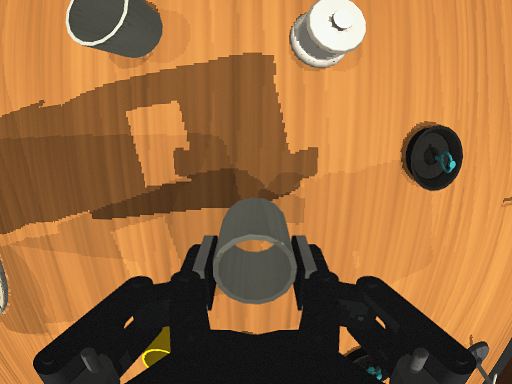

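View pics/s1.png

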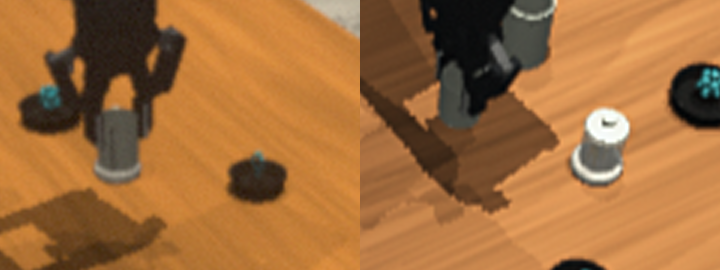

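```bash
python3 - <<'E'
from h import *
import pickle
st=sensors.read_state()
a=cv2.imread("pics/wrist1.png");x,y,z=st["tool_pos"]
cs=[(x,y,z+.026,.02),(x,y,z+.026,.017),(.66,.142,.02,.033),(.66,.142,.006,.024)]
crop(a,255,255,120,3,"w1.png",cs,"wrist",st);crop(a,433,157,120,3,"w2.png",cs,"wrist",st)
cv2.imwrite("pics/w.png",np.hstack([cv2.imread(f"pics/w{i}.png") for i in (1,2)]))
E
```

```text
(no output)
```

View pics/w.png

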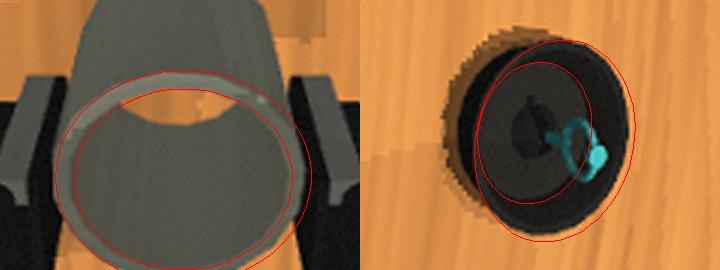

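Request:
servo_tool --plan '[0.582, -0.103, 0, 0, 0, 0, 1, 0.582, -0.103, 0, 0, 0, 0, 1, 0.582, -0.103, 0, 0, 0, 0, 1, 0.582, -0.103, 0, 0, 0, 0, 1, 0.582, -0.103, 0, 0, 0, 0, 1, 0.582, -0.103, 0.08, 0, 0, 0, 1, 0.582, -0.103, 0.08, 0, 0, 0, 1, 0.582, -0.103, 0.08, 0, 0, 0, 1]'

```text
time_s: 2.88
tool_pos: [0.6576, 0.1414, 0.0932]
ee_rot: [[1.0, -0.0, -0.006], [-0.0, -1.0, -0.001], [-0.006, 0.001, -1.0]]
contact_force: [0.2, 0.6, -1.3]
gripper_width: 0.0391
```

```bash
python3 - <<'E'
from h import *
st=sensors.read_state();print(st["tool_pos"],st["ee_rot"].round(4),st["contact_force"])
x,y,z=st["tool_pos"]
cs=[(.6595,.142,.02,.033),(.6595,.142,.006,.024),(x,y,z-.0239,.02),(x,y,z+.0261,.02)]
for n,c in(("wrist",(255,230)),("side",(267,155)),("scene",(333,195))):
    a=imaging.get_image(n)[:,:,::-1].copy();cv2.imwrite(f"pics/{n}2.png",a)
    crop(a,*c,130 if n=="wrist" else 80,3 if n=="wrist" else 4.5,f"{n}2c.png",cs,n,st)
cv2.imwrite("pics/w.png",np.hstack([cv2.resize(cv2.imread(f"pics/{n}2c.png"),(400,300)) for n in ("side","scene")]))
E
```

```text
[0.65760829 0.14135781 0.09317417] [[ 1.     -0.     -0.0064]
 [-0.     -1.     -0.0014]
 [-0.0064  0.0014 -1.    ]] [ 0.16253109  0.61122831 -1.34253038]
```

View pics/w.png

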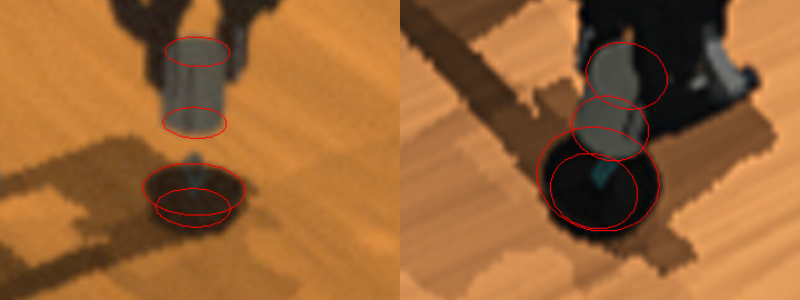

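View pics/wrist2c.png

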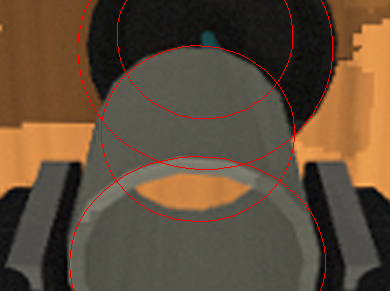

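Request:
servo_tool --plan '[0.002, 0, 0, 0, 0, 0, 1, 0.002, 0, 0.03, 0, 0, 0, 1, 0.002, 0, 0.06, 0, 0, 0, 1, 0.002, 0, 0.09, 0, 0, 0, 1, 0.002, 0, 0.12, 0, 0, 0, 1, 0.002, 0, 0.14, 0, 0, 0, 1, 0.002, 0, 0.16, 0, 0, 0, 1, 0.002, 0, 0.16, 0, 0, 0, 1]'

```text
time_s: 3.7
tool_pos: [0.6597, 0.1417, 0.0465]
ee_rot: [[1.0, 0.0, -0.002], [0.0, -1.0, -0.0], [-0.002, 0.0, -1.0]]
contact_force: [-0.7, 0.6, -1.2]
gripper_width: 0.0392
```

Request:
servo_tool --plan '[0, 0, 0.01, 0, 0, 0, 1, 0, 0, 0.02, 0, 0, 0, 1, 0, 0, 0.03, 0, 0, 0, 1, 0, 0, 0.038, 0, 0, 0, 1, 0, 0, 0.044, 0, 0, 0, 1, 0, 0, 0.048, 0, 0, 0, 1, 0, 0, 0.05, 0, 0, 0, 1, 0, 0, 0.05, 0, 0, 0, 1]'

```text
time_s: 4.37
tool_pos: [0.6607, 0.1419, 0.0332]
ee_rot: [[1.0, 0.0, -0.0], [0.0, -1.0, -0.0], [-0.0, 0.0, -1.0]]
contact_force: [-0.4, -0.9, -1.6]
gripper_width: 0.0388
```

Request:
servo_tool --plan '[0, 0, 0.003, 0, 0, 0, 1, 0, 0, 0.006, 0, 0, 0, 1, 0, 0, 0.008, 0, 0, 0, 1, 0, 0, 0.01, 0, 0, 0, 1, 0, 0, 0.012, 0, 0, 0, 1, 0, 0, 0.012, 0, 0, 0, 1, 0, 0, 0.012, 0, 0, 0, 1]'

```text
time_s: 4.95
tool_pos: [0.6607, 0.1419, 0.03]
ee_rot: [[1.0, 0.0, 0.0], [0.0, -1.0, 0.0], [0.0, -0.0, -1.0]]
contact_force: [-1.5, -0.3, 2.6]
gripper_width: 0.039
```

Request:
servo_tool --plan '[0, 0, 0.002, 0, 0, 0, 0.8, 0, 0, 0.002, 0, 0, 0, -1, 0, 0, 0.002, 0, 0, 0, -1, 0, 0, 0.002, 0, 0, 0, -1, 0, 0, 0.002, 0, 0, 0, -1, 0, 0, 0, 0, 0, 0, -1, 0, 0, -0.1, 0, 0, 0, -1, 0, 0, -0.2, 0, 0, 0, -1]'

```text
time_s: 5.62
tool_pos: [0.659, 0.1415, 0.0883]
ee_rot: [[1.0, 0.0, -0.004], [0.0, -1.0, -0.001], [-0.004, 0.001, -1.0]]
contact_force: [0.5, -0.3, 0.9]
gripper_width: 0.0856
```

Request:
servo_tool --plan '[0, 0, -0.2, 0, 0, 0, -1, 0, 0, -0.3, 0, 0, 0, -1, 0, 0, -0.3, 0, 0, 0, -1, 0, 0, -0.3, 0, 0, 0, -1]'

```text
time_s: 5.95
tool_pos: [0.663, 0.1424, 0.184]
ee_rot: [[1.0, -0.0, 0.007], [-0.0, -1.0, 0.001], [0.007, -0.001, -1.0]]
contact_force: [0.3, 0.5, 0.6]
gripper_width: 0.0856
```

```bash
cat > look.py <<'E'
from h import *
import sys
# look.py tag wu wv su sv cu cv  x,y,z,r ...
tag=sys.argv[1];p=list(map(int,sys.argv[2:8]));cs=[tuple(map(float,q.split(","))) for q in sys.argv[8:]]
st=sensors.read_state();print(st["time_s"],st["tool_pos"],st["gripper_width"],st["contact_force"].round(2))
o=[]
for n,c in(("wrist",p[:2]),("side",p[2:4]),("scene",p[4:])):
    a=imaging.get_image(n)[:,:,::-1].copy();cv2.imwrite(f"pics/{n}_{tag}.png",a)
    w=160 if n=="wrist" else 80
    crop(a,*c,w,400/w,"t.png",cs,n,st);o.append(cv2.imread("pics/t.png"))
    if n=="wrist": o.append(cv2.resize(a,(400,300)))
cv2.imwrite(f"pics/L_{tag}.png",np.vstack([np.hstack(o[:2]),np.hstack(o[2:])]))
E
python3 look.py a 255 180 267 155 333 195 .6605,.142,.056,.02 .6605,.142,.02,.033
```

```text
5.95 [0.66304564 0.14238254 0.18396508] 0.08559178315121482 [0.31 0.49 0.59]
```

View pics/L_a.png

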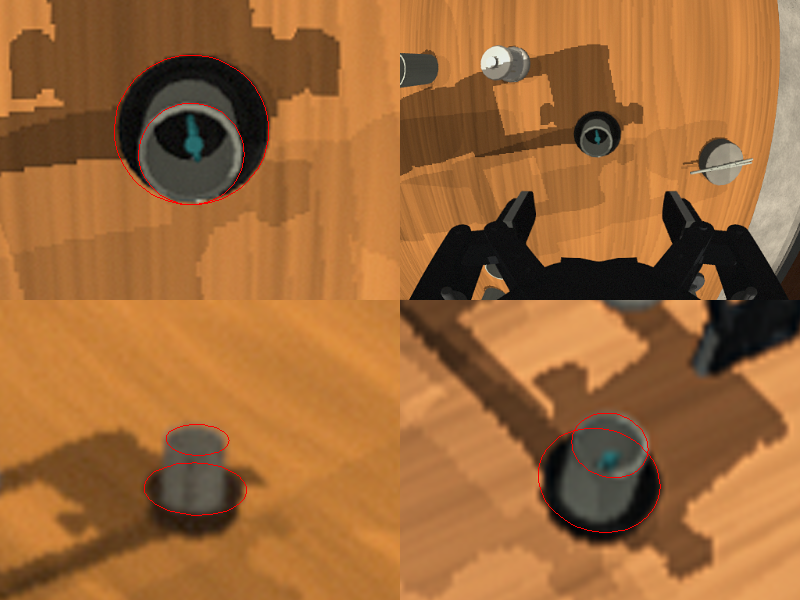

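Request:
servo_tool --plan '[-0.619, 0.818, 0, 0, 0, 0, -1, -0.619, 0.818, 0, 0, 0, 0, -1, -0.619, 0.818, 0, 0, 0, 0, -1, -0.619, 0.818, 0, 0, 0, 0, -1, -0.619, 0.818, 0, 0, 0, 0, -1, -0.619, 0.818, 0, 0, 0, 0, -1, -0.619, 0.818, 0, 0, 0, 0, -1, -0.619, 0.818, 0, 0, 0, 0, -1]'

```text
time_s: 6.77
tool_pos: [0.4702, -0.1058, 0.1775]
ee_rot: [[1.0, -0.001, -0.006], [-0.001, -1.0, 0.0], [-0.006, -0.0, -1.0]]
contact_force: [0.8, 0.2, -0.9]
gripper_width: 0.0852
```

```bash
python3 -c "
from h import *
print(pix2plane('scene',90+553/4.4,137.5+66/4.4,.05),pix2plane('side',200+72/4.4,182.5+160/4.4,.05))
print(pix2plane('scene',90+150/4.4,137.5+310/4.4,.065),pix2plane('side',200+447/4.4,182.5+415/4.4,.065))
"
python3 look.py b 255 230 250 210 224 180 .4745,-.1035,.05,.0255
```

```text
[ 0.38258158 -0.084425    0.05      ] [ 0.38025074 -0.08772991  0.05      ]
[ 0.45313199 -0.36860762  0.065     ] [ 0.45025502 -0.36942608  0.065     ]
6.7667 [ 0.47024803 -0.10579951  0.17750166] 0.08515247710721645 [ 0.81  0.18 -0.94]
```

View pics/L_b.png

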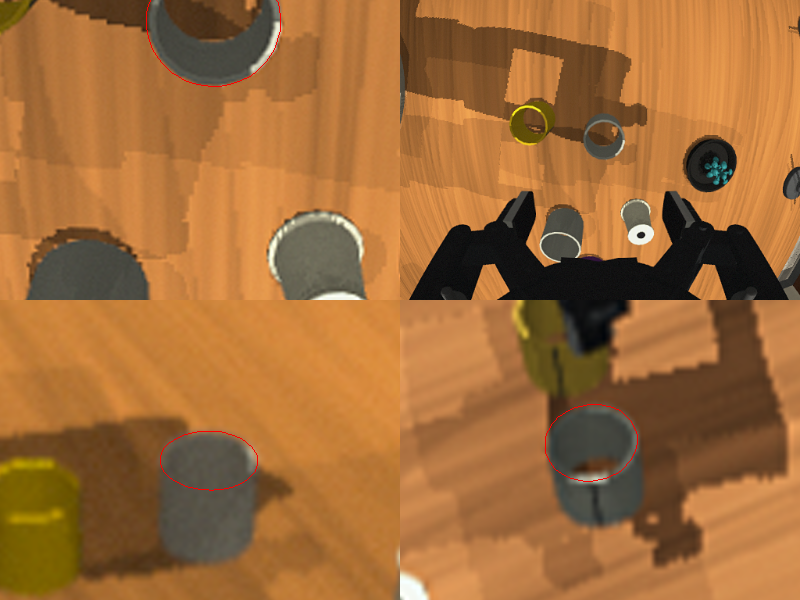

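Request:
servo_tool --plan '[0, 0, 0.1, 0, 0, -0.04, -1, 0, 0, 0.1, 0, 0, -0.08, -1, 0, 0, 0.2, 0, 0, -0.12, -1, 0, 0, 0.3, 0, 0, -0.16, -1, 0, 0, 0.4, 0, 0, -0.167, -1, 0, 0, 0.48, 0, 0, -0.167, -1, 0, 0, 0.53, 0, 0, -0.167, -1, 0, 0, 0.53, 0, 0, -0.167, -1]'

```text
time_s: 7.58
tool_pos: [0.473, -0.1018, 0.0169]
ee_rot: [[0.865, 0.502, -0.006], [0.502, -0.865, 0.002], [-0.005, -0.005, -1.0]]
contact_force: [-0.6, 0.1, -0.2]
gripper_width: 0.0853
```

Request:
servo_tool --plan '[0, 0, 0, 0, 0, 0, 1, 0, 0, 0, 0, 0, 0, 1, 0, 0, 0, 0, 0, 0, 1, 0, 0, 0, 0, 0, 0, 1, 0, 0, 0, 0, 0, 0, 1, 0, 0, 0, 0, 0, 0, 1, 0, 0, 0, 0, 0, 0, 1, 0, 0, 0, 0, 0, 0, 1]'

```text
time_s: 8.25
tool_pos: [0.4761, -0.1034, 0.0219]
ee_rot: [[0.866, 0.501, 0.002], [0.501, -0.866, -0.0], [0.002, 0.001, -1.0]]
contact_force: [-1.3, 4.0, 7.8]
gripper_width: 0.0506
```

Request:
servo_tool --plan '[0, 0, -0.04, 0, 0, 0, 1, 0, 0, -0.12, 0, 0, 0, 1, 0, 0, -0.22, 0, 0, 0.04, 1, 0, 0, -0.32, 0, 0, 0.08, 1, 0, 0, -0.42, 0, 0, 0.12, 1, 0, 0, -0.48, 0, 0, 0.16, 1, 0, 0, -0.48, 0, 0, 0.167, 1, 0, 0, -0.48, 0, 0, 0.167, 1]'

```text
time_s: 8.92
tool_pos: [0.4755, -0.1037, 0.1657]
ee_rot: [[1.0, 0.001, 0.003], [0.001, -1.0, -0.001], [0.003, 0.001, -1.0]]
contact_force: [-1.0, 0.4, -3.1]
gripper_width: 0.0504
```

Request:
servo_tool --plan '[0.152, -1, 0, 0, 0, 0, 1, 0.152, -1, 0, 0, 0, 0, 1, 0.152, -1, 0, 0, 0, 0, 1, 0.152, -1, 0, 0, 0, 0, 1, 0.152, -1, 0, 0, 0, 0, 1, 0.152, -1, 0, 0, 0, 0, 1, 0.152, -1, 0, 0, 0, 0, 1, 0.152, -1, 0, 0, 0, 0, 1]'

```text
time_s: 9.58
tool_pos: [0.5205, 0.2013, 0.163]
ee_rot: [[1.0, 0.006, -0.001], [0.006, -1.0, 0.001], [-0.001, -0.001, -1.0]]
contact_force: [-0.2, 0.1, -2.2]
gripper_width: 0.0507
```

```bash

python3 look.py c 254 90 197 142 376 137 .52,.383,.02,.0385 .52,.383,.006,.0295
```

```text
9.5833 [0.5204541  0.20125945 0.16296355] 0.05070191937674259 [-0.23  0.11 -2.21]
```

View pics/L_c.png

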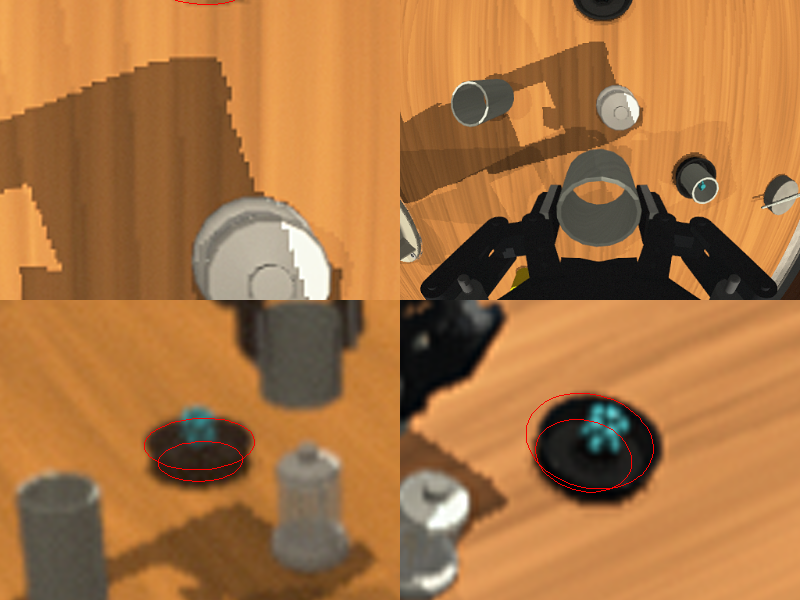

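Request:
servo_tool --plan '[0, -0.3, 0, 0, 0, 0, 1, 0, -0.3, 0, 0, 0, 0, 1, 0, -0.3, 0, 0, 0, 0, 1, 0, -0.3, 0, 0, 0, 0, 1, 0, -0.3, 0, 0, 0, 0, 1]'

```text
time_s: 10.15
tool_pos: [0.5199, 0.2849, 0.1636]
ee_rot: [[1.0, 0.001, -0.002], [0.001, -1.0, -0.002], [-0.002, 0.002, -1.0]]
contact_force: [0.6, -0.4, -2.4]
gripper_width: 0.0507
```

```bash

python3 look.py d 254 100 197 142 376 137 .521,.384,.02,.0385 .521,.384,.006,.0295
```

```text
10.15 [0.51989778 0.28490097 0.16361345] 0.05066320121020487 [ 0.64 -0.45 -2.35]
```

View pics/L_d.png

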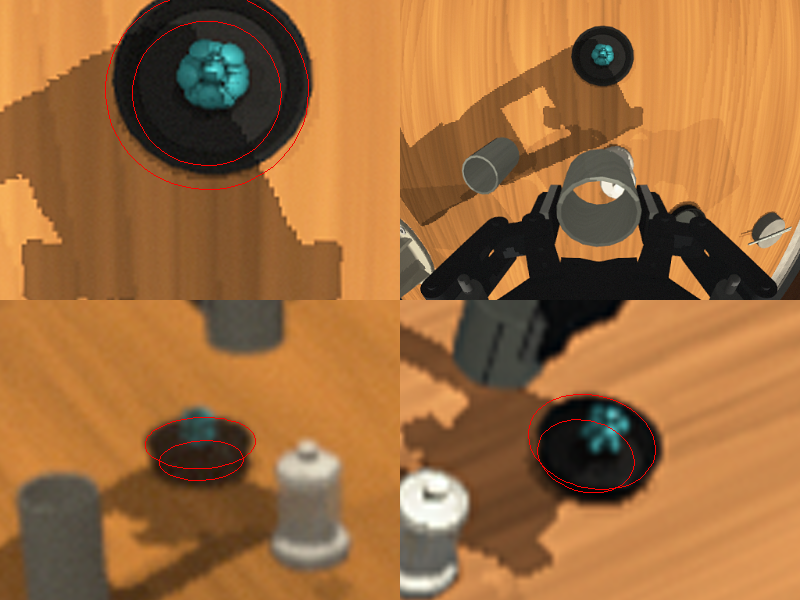

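Request:
servo_tool --plan '[0.01, -0.337, 0, 0, 0, 0, 1, 0.01, -0.337, 0, 0, 0, 0, 1, 0.01, -0.337, 0.1, 0, 0, 0, 1, 0.01, -0.337, 0.2, 0, 0, 0, 1, 0.01, -0.337, 0.2, 0, 0, 0, 1, 0.01, -0.337, 0.2, 0, 0, 0, 1, 0.01, -0.337, 0.2, 0, 0, 0, 1]'

```text
time_s: 10.88
tool_pos: [0.5243, 0.3866, 0.1058]
ee_rot: [[1.0, -0.001, 0.0], [-0.001, -1.0, 0.0], [0.0, -0.0, -1.0]]
contact_force: [0.2, -0.3, -1.9]
gripper_width: 0.0509
```

```bash

python3 look.py e 254 190 197 142 376 137 .523,.3875,.02,.0385 .523,.3875,.006,.0295 .523,.3875,.08,.0255
```

```text
10.8833 [0.5242703  0.38658225 0.10579759] 0.05085370842460404 [ 0.15 -0.25 -1.94]
```

View pics/L_e.png

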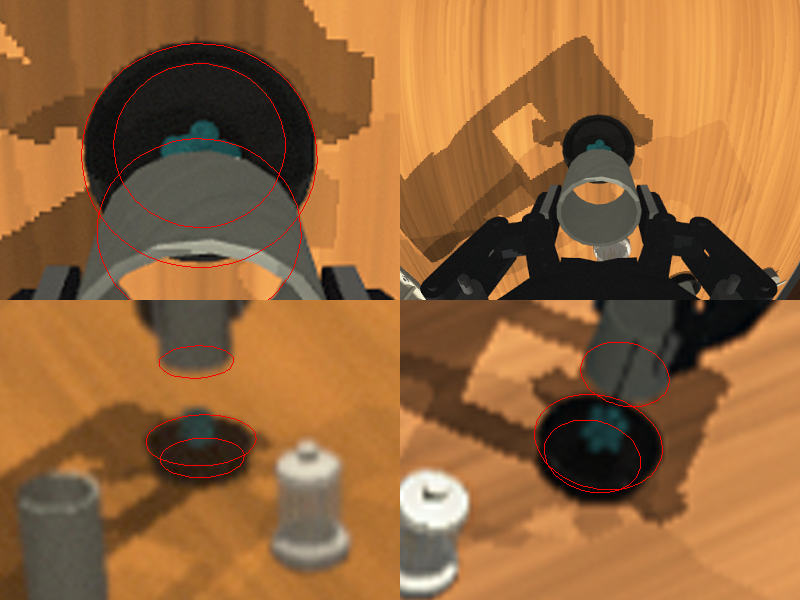

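```bash
python3 - <<'E'
from h import *
st=sensors.read_state();x,y,z=st["tool_pos"];print(x,y,z)
a=cv2.imread("pics/wrist_e.png")
cs=[(x,y,z-.0219,.0255),(x,y,z-.0219+.05,.0255),(.523,.3875,.02,.0385)]
crop(a,254,210,200,4,"e2.png",cs,"wrist",st)
E
```

```text
0.524860149184532 0.3874012335508086 0.10679075378224931
```

View pics/e2.png

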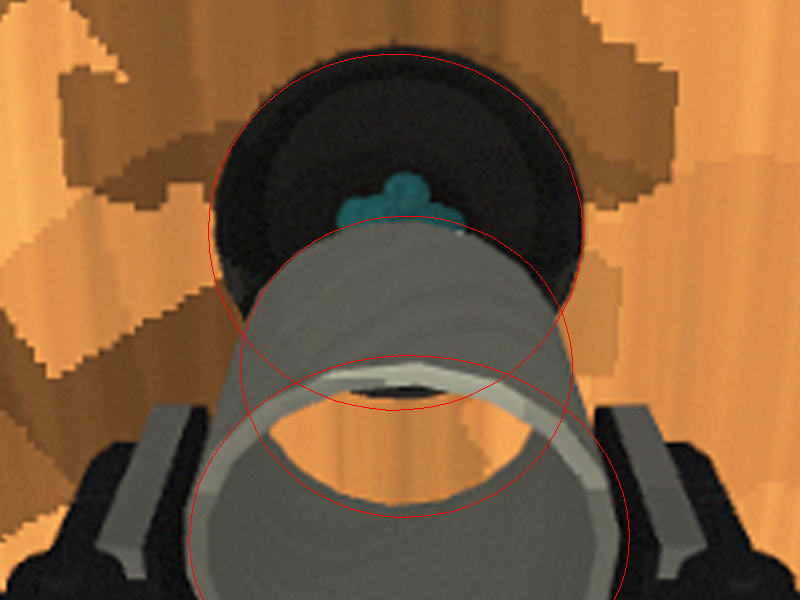

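Request:
servo_tool --plan '[-0.004, -0.002, 0.02, 0, 0, 0, 1, -0.004, -0.002, 0.05, 0, 0, 0, 1, -0.004, -0.002, 0.08, 0, 0, 0, 1, -0.004, -0.002, 0.12, 0, 0, 0, 1, -0.004, -0.002, 0.16, 0, 0, 0, 1, -0.004, -0.002, 0.19, 0, 0, 0, 1, -0.004, -0.002, 0.21, 0, 0, 0, 1, -0.004, -0.002, 0.21, 0, 0, 0, 1]'

```text
time_s: 11.7
tool_pos: [0.5214, 0.3875, 0.0395]
ee_rot: [[1.0, 0.0, -0.002], [0.0, -1.0, -0.002], [-0.002, 0.002, -1.0]]
contact_force: [-0.1, -0.6, -2.1]
gripper_width: 0.0506
```

Request:
servo_tool --plan '[0.002, 0, 0.01, 0, 0, 0, 1, 0.002, 0, 0.018, 0, 0, 0, 1, 0.002, 0, 0.024, 0, 0, 0, 1, 0.002, 0, 0.03, 0, 0, 0, 1, 0.002, 0, 0.034, 0, 0, 0, 1, 0.002, 0, 0.036, 0, 0, 0, 1, 0.002, 0, 0.038, 0, 0, 0, 1, 0.002, 0, 0.038, 0, 0, 0, 1]'

```text
time_s: 12.37
tool_pos: [0.523, 0.3882, 0.0303]
ee_rot: [[1.0, -0.0, 0.0], [-0.0, -1.0, 0.0], [0.0, -0.0, -1.0]]
contact_force: [0.6, -0.1, -1.4]
gripper_width: 0.0503
```

Request:
servo_tool --plan '[0, 0, 0.003, 0, 0, 0, 1, 0, 0, 0.005, 0, 0, 0, 1, 0, 0, 0.007, 0, 0, 0, 1, 0, 0, 0.007, 0, 0, 0, 1, 0, 0, 0.007, 0, 0, 0, 1, 0, 0, 0.007, 0, 0, 0, 1]'

```text
time_s: 12.87
tool_pos: [0.523, 0.3882, 0.0282]
ee_rot: [[1.0, -0.0, -0.0], [-0.0, -1.0, -0.0], [-0.0, 0.0, -1.0]]
contact_force: [0.5, 0.2, -1.9]
gripper_width: 0.0502
```

No contact yet; a little further.

Request:
servo_tool --plan '[0, 0, 0.002, 0, 0, 0, 1, 0, 0, 0.004, 0, 0, 0, 1, 0, 0, 0.005, 0, 0, 0, 1, 0, 0, 0.006, 0, 0, 0, 1, 0, 0, 0.006, 0, 0, 0, 1, 0, 0, 0.006, 0, 0, 0, 1]'

```text
time_s: 13.37
tool_pos: [0.523, 0.3883, 0.0279]
ee_rot: [[1.0, 0.0, 0.0], [0.0, -1.0, 0.0], [0.0, -0.0, -1.0]]
contact_force: [-5.2, -3.4, 13.8]
gripper_width: 0.0507
```

Request:
servo_tool --plan '[0, 0, -0.003, 0, 0, 0, 0.8, 0, 0, -0.003, 0, 0, 0, -1, 0, 0, -0.003, 0, 0, 0, -1, 0, 0, -0.003, 0, 0, 0, -1, 0, 0, -0.003, 0, 0, 0, -1, 0, 0, -0.02, 0, 0, 0, -1, 0, 0, -0.1, 0, 0, 0, -1, 0, 0, -0.2, 0, 0, 0, -1]'

```text
time_s: 14.03
tool_pos: [0.5215, 0.3871, 0.085]
ee_rot: [[1.0, -0.0, -0.004], [-0.0, -1.0, -0.003], [-0.004, 0.003, -1.0]]
contact_force: [-0.5, 0.2, -0.4]
gripper_width: 0.0856
```

Request:
servo_tool --plan '[0, 0, -0.2, 0, 0, 0, -1, 0, 0, -0.35, 0, 0, 0, -1, 0, 0, -0.35, 0, 0, 0, -1, 0, 0, -0.35, 0, 0, 0, -1, 0, 0, -0.35, 0, 0, 0, -1]'

```text
time_s: 14.45
tool_pos: [0.5237, 0.3887, 0.1934]
ee_rot: [[1.0, -0.0, 0.003], [-0.0, -1.0, 0.002], [0.003, -0.002, -1.0]]
contact_force: [-0.2, -0.3, -1.5]
gripper_width: 0.0857
```

```bash

python3 look.py f 254 190 197 142 376 137 .523,.388,.02,.0385 .523,.388,.056,.0255
```

```text
14.45 [0.52372539 0.38873883 0.19339629] 0.0856705945224078 [-0.25 -0.31 -1.51]
```

View pics/L_f.png

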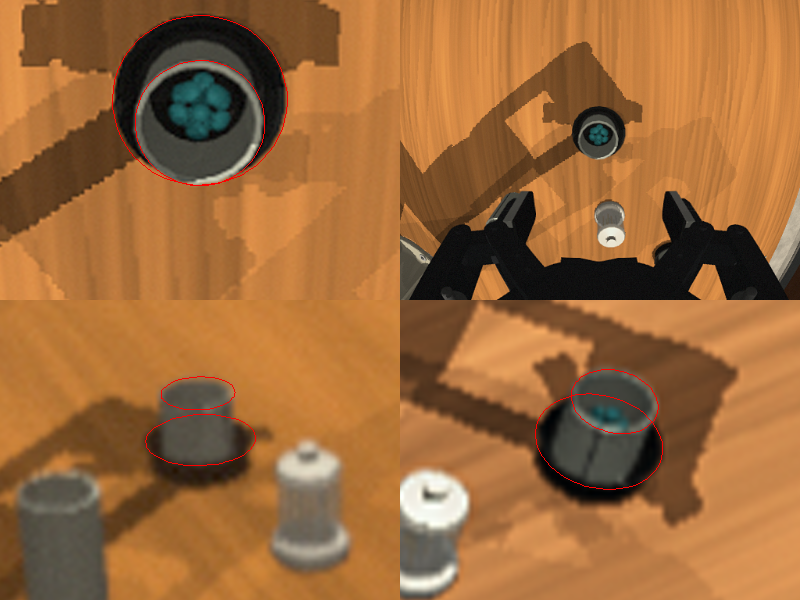

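Request:
servo_tool --plan '[-0.481, 0.449, 0.1, 0, 0, 0, -1, -0.481, 0.449, 0.1, 0, 0, 0, -1, -0.481, 0.449, 0.1, 0, 0, 0, -1, -0.481, 0.449, 0.1, 0, 0, 0, -1, -0.481, 0.449, 0.1, 0, 0, 0, -1, -0.481, 0.449, 0.1, 0, 0, 0, -1, -0.481, 0.449, 0.1, 0, 0, 0, -1]'

```text
time_s: 15.18
tool_pos: [0.3767, 0.252, 0.1601]
ee_rot: [[1.0, -0.001, -0.003], [-0.001, -1.0, -0.002], [-0.003, 0.002, -1.0]]
contact_force: [0.0, 1.5, 0.5]
gripper_width: 0.0853
```

```bash

python3 look.py g 254 230 170 160 316 113 .378,.2535,.08,.0255
```

```text
15.1833 [0.37673302 0.25195604 0.16012197] 0.08527533534989877 [0.03 1.46 0.5 ]
```

View pics/L_g.png

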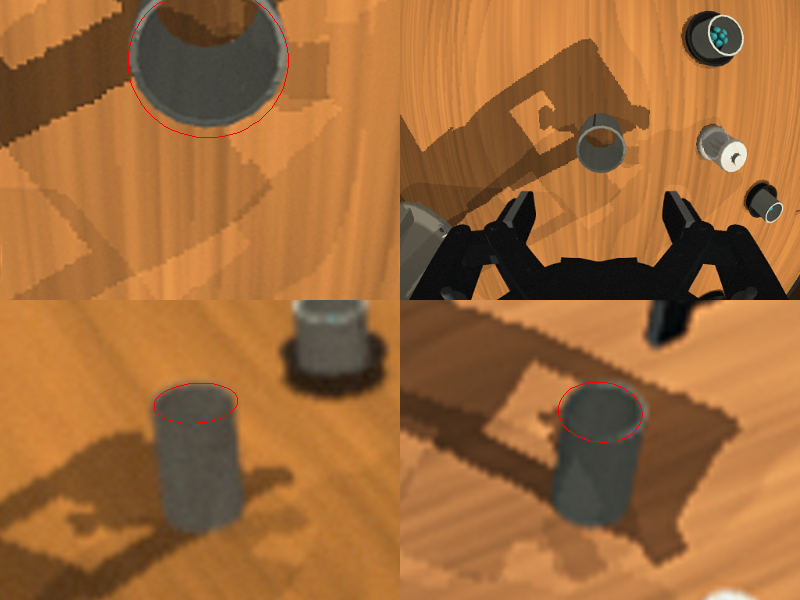

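Request:
servo_tool --plan '[0, -0.009, 0.05, 0, 0, 0, -1, 0, -0.009, 0.13, 0, 0, 0, -1, 0, -0.009, 0.23, 0, 0, 0, -1, 0, -0.009, 0.32, 0, 0, 0, -1, 0, -0.009, 0.38, 0, 0, 0, -1, 0, -0.009, 0.4, 0, 0, 0, -1, 0, -0.009, 0.4, 0, 0, 0, -1]'

```text
time_s: 15.92
tool_pos: [0.3785, 0.2562, 0.0399]
ee_rot: [[1.0, 0.0, -0.002], [0.0, -1.0, -0.002], [-0.002, 0.002, -1.0]]
contact_force: [0.1, -0.5, 0.3]
gripper_width: 0.0858
```

Request:
servo_tool --plan '[0, 0, 0, 0, 0, 0, 1, 0, 0, 0, 0, 0, 0, 1, 0, 0, 0, 0, 0, 0, 1, 0, 0, 0, 0, 0, 0, 1, 0, 0, 0, 0, 0, 0, 1, 0, 0, 0, 0, 0, 0, 1, 0, 0, 0, 0, 0, 0, 1, 0, 0, 0, 0, 0, 0, 1]' --force 50

```text
time_s: 16.58
tool_pos: [0.3796, 0.2568, 0.0426]
ee_rot: [[1.0, 0.0, 0.002], [0.0, -1.0, 0.001], [0.002, -0.001, -1.0]]
contact_force: [-0.3, -0.2, 7.2]
gripper_width: 0.049
```

Request:
servo_tool --plan '[0, 0, -0.04, 0, 0, 0, 1, 0, 0, -0.12, 0, 0, 0, 1, 0, 0, -0.24, 0, 0, 0, 1, 0, 0, -0.37, 0, 0, 0, 1, 0.1, 0.1, -0.5, 0, 0, 0, 1, 0.2, 0.2, -0.5, 0, 0, 0, 1, 0.2, 0.3, -0.5, 0, 0, 0, 1, 0.2, 0.4, -0.5, 0, 0, 0, 1]'

```text
time_s: 17.25
tool_pos: [0.4415, 0.1347, 0.1935]
ee_rot: [[1.0, 0.001, 0.005], [0.001, -1.0, 0.001], [0.005, -0.001, -1.0]]
contact_force: [-0.0, -0.2, -3.7]
gripper_width: 0.0489
```

Request:
servo_tool --plan '[0.2, 1, 0, 0, 0, 0, 1, 0.2, 1, 0, 0, 0, 0, 1, 0.2, 1, 0, 0, 0, 0, 1, 0.2, 1, 0, 0, 0, 0, 1, 0.2, 1, 0, 0, 0, 0, 1, 0.2, 1, 0, 0, 0, 0, 1, 0.2, 1, 0, 0, 0, 0, 1, 0.2, 1, 0, 0, 0, 0, 1]'

```text
time_s: 17.92
tool_pos: [0.4995, -0.1686, 0.192]
ee_rot: [[1.0, -0.002, 0.002], [-0.002, -1.0, -0.002], [0.002, 0.002, -1.0]]
contact_force: [-0.3, 0.3, -3.4]
gripper_width: 0.0493
```

Request:
servo_tool --plan '[0.197, 0.814, 0, 0, 0, 0, 1, 0.197, 0.814, 0, 0, 0, 0, 1, 0.197, 0.814, 0, 0, 0, 0, 1, 0.197, 0.814, 0, 0, 0, 0, 1, 0.197, 0.814, 0, 0, 0, 0, 1, 0.197, 0.814, 0, 0, 0, 0, 1, 0.197, 0.814, 0, 0, 0, 0, 1, 0.197, 0.814, 0.1, 0, 0, 0, 1]'

```text
time_s: 18.58
tool_pos: [0.5608, -0.4126, 0.1666]
ee_rot: [[1.0, -0.003, 0.008], [-0.003, -1.0, -0.006], [0.008, 0.006, -1.0]]
contact_force: [1.4, -0.3, -3.0]
gripper_width: 0.0492
```

Request:
servo_tool --plan '[0, 0, 0.05, 0, 0, 0, 1, 0, 0, 0.05, 0, 0, 0, 1, 0, 0, 0.05, 0, 0, 0, 1]'

```text
time_s: 18.83
tool_pos: [0.5571, -0.4072, 0.1457]
ee_rot: [[1.0, 0.0, -0.002], [0.0, -1.0, 0.001], [-0.002, -0.001, -1.0]]
contact_force: [-0.3, 0.4, -2.5]
gripper_width: 0.0493
```

```bash
sed -i 's/^tag=/off=0\ntag=/' look.py
cat > look2.py <<'E'
from h import *
import sys
# tag off H R  bx by br br2   (tool-held flask bottom offset, height, radius)
tag=sys.argv[1];off,H,R,bx,by,br,br2=map(float,sys.argv[2:])
st=sensors.read_state();print(st["time_s"],st["tool_pos"],st["gripper_width"],st["contact_force"].round(2))
x,y,z=st["tool_pos"]
cs=[(x,y,z-off,R),(x,y,z-off+H,R),(bx,by,.02,br),(bx,by,.006,br2)]
o=[]
for n in("wrist","side","scene"):
    a=imaging.get_image(n)[:,:,::-1].copy();cv2.imwrite(f"pics/{n}_{tag}.png",a)
    u,v=proj(n,[(x+bx)/2,(y+by)/2,(z+.02)/2],st)[0]
    if n=="wrist": crop(a,u,v+20,200,4,f"W_{tag}.png",cs,n,st)
    else: crop(a,u,v,100,4,"t.png",cs,n,st);o.append(cv2.imread("pics/t.png"))
cv2.imwrite(f"pics/L_{tag}.png",np.hstack(o))
E
python3 look2.py h .0426 .08 .0255 .557 -.408 .0385 .0295
```

```text
18.8333 [ 0.55713074 -0.40721583  0.14571304] 0.04934337473971468 [-0.28  0.36 -2.49]
```

View pics/L_h.png

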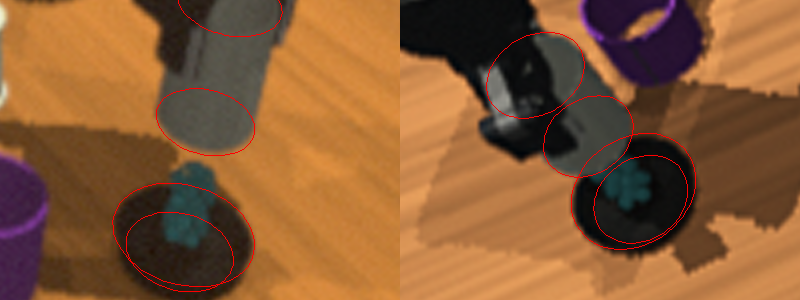

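View pics/W_h.png

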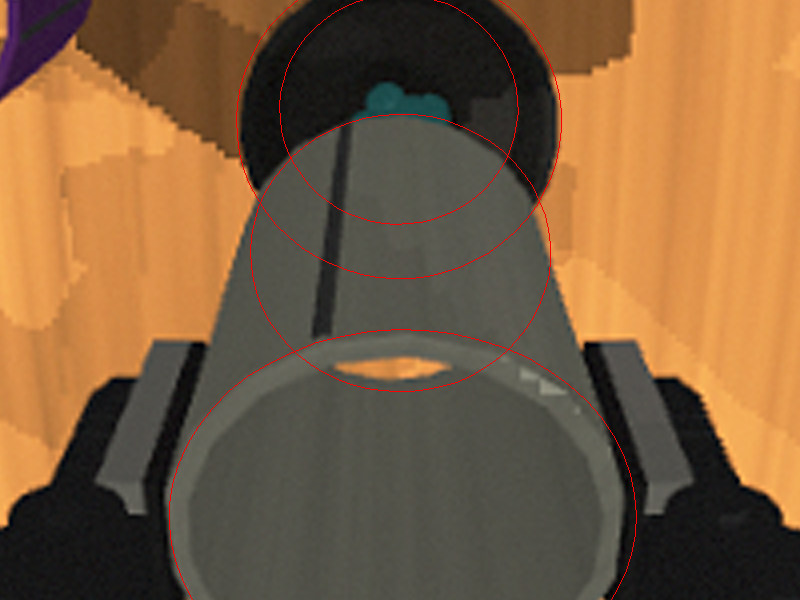

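```bash
python3 - <<'E'
from h import *
st=sensors.read_state();print(st["tool_pos"])
a=cv2.imread("pics/wrist_h.png")
st["tool_pos"]=np.array([ 0.55713074,-0.40721583,0.14571304])
u,v=proj("wrist",[.557,-.408,.02],st)[0]
crop(a,u,v,130,5,"h2.png",[(.557,-.408,.02,.0385),(.557,-.408,.006,.0295)],"wrist",st)
E
```

```text
[ 0.55864923 -0.40824378  0.14811702]
```

View pics/h2.png

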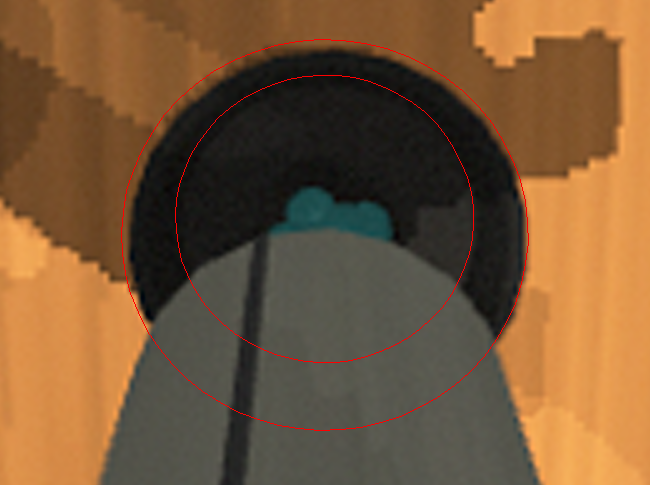

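Request:
servo_tool --plan '[-0.002, 0.003, 0.02, 0, 0, 0, 1, -0.002, 0.003, 0.05, 0, 0, 0, 1, -0.002, 0.003, 0.09, 0, 0, 0, 1, -0.002, 0.003, 0.13, 0, 0, 0, 1, -0.002, 0.003, 0.17, 0, 0, 0, 1, -0.002, 0.003, 0.21, 0, 0, 0, 1, -0.002, 0.003, 0.24, 0, 0, 0, 1, -0.002, 0.003, 0.26, 0, 0, 0, 1]'

```text
time_s: 19.65
tool_pos: [0.5565, -0.4084, 0.0662]
ee_rot: [[1.0, -0.0, -0.002], [-0.0, -1.0, 0.001], [-0.002, -0.001, -1.0]]
contact_force: [-0.3, 0.3, -3.5]
gripper_width: 0.0495
```

Request:
servo_tool --plan '[0, 0, 0.01, 0, 0, 0, 1, 0, 0, 0.02, 0, 0, 0, 1, 0, 0, 0.02, 0, 0, 0, 1, 0, 0, 0.02, 0, 0, 0, 1]'

```text
time_s: 19.98
tool_pos: [0.5575, -0.4091, 0.0627]
ee_rot: [[1.0, -0.0, 0.001], [-0.0, -1.0, -0.0], [0.001, 0.0, -1.0]]
contact_force: [0.0, -0.6, -3.6]
gripper_width: 0.0493
```

Request:
servo_tool --plan '[0, 0, 0.008, 0, 0, 0, 1, 0, 0, 0.016, 0, 0, 0, 1, 0, 0, 0.022, 0, 0, 0, 1, 0, 0, 0.028, 0, 0, 0, 1, 0, 0, 0.034, 0, 0, 0, 1, 0, 0, 0.038, 0, 0, 0, 1, 0, 0, 0.041, 0, 0, 0, 1, 0, 0, 0.041, 0, 0, 0, 1]'

```text
time_s: 20.65
tool_pos: [0.5571, -0.4088, 0.0498]
ee_rot: [[1.0, -0.0, -0.0], [-0.0, -1.0, 0.0], [-0.0, -0.0, -1.0]]
contact_force: [0.9, -0.1, -2.7]
gripper_width: 0.0488
```

Request:
servo_tool --plan '[0, 0, 0.002, 0, 0, 0, 1, 0, 0, 0.004, 0, 0, 0, 1, 0, 0, 0.005, 0, 0, 0, 1, 0, 0, 0.006, 0, 0, 0, 1, 0, 0, 0.007, 0, 0, 0, 1, 0, 0, 0.007, 0, 0, 0, 1, 0, 0, 0.007, 0, 0, 0, 1]'

```text
time_s: 21.23
tool_pos: [0.5573, -0.409, 0.0487]
ee_rot: [[1.0, 0.0, 0.0], [0.0, -1.0, -0.0], [0.0, 0.0, -1.0]]
contact_force: [-2.4, 1.8, 5.9]
gripper_width: 0.049
```

Request:
servo_tool --plan '[0, 0, 0, 0, 0, 0, 0.8, 0, 0, 0, 0, 0, 0, -1, 0, 0, 0, 0, 0, 0, -1, 0, 0, 0, 0, 0, 0, -1, 0, 0, 0, 0, 0, 0, -1, 0, 0, -0.04, 0, 0, 0, -1, 0, 0, -0.12, 0, 0, 0, -1, 0, 0, -0.22, 0, 0, 0, -1]'

```text
time_s: 21.9
tool_pos: [0.5561, -0.408, 0.1134]
ee_rot: [[1.0, -0.0, -0.003], [-0.0, -1.0, 0.002], [-0.003, -0.002, -1.0]]
contact_force: [-0.3, 0.1, 0.6]
gripper_width: 0.0855
```

Request:
servo_tool --plan '[0, 0, -0.12, 0, 0, 0, -1, 0, 0, -0.24, 0, 0, 0, -1, 0, 0, -0.24, 0, 0, 0, -1, 0, 0, -0.24, 0, 0, 0, -1]'

```text
time_s: 22.23
tool_pos: [0.5587, -0.41, 0.1899]
ee_rot: [[1.0, 0.0, 0.005], [0.0, -1.0, -0.004], [0.005, 0.004, -1.0]]
contact_force: [-0.8, -0.7, -0.8]
gripper_width: 0.0851
```

```bash

python3 look.py i 254 190 350 285 126 252 .557,-.409,.02,.0385 .557,-.409,.086,.0255
```

```text
22.2333 [ 0.55867369 -0.40995044  0.18992251] 0.08507584913236492 [-0.84 -0.69 -0.8 ]
```

View pics/L_i.png

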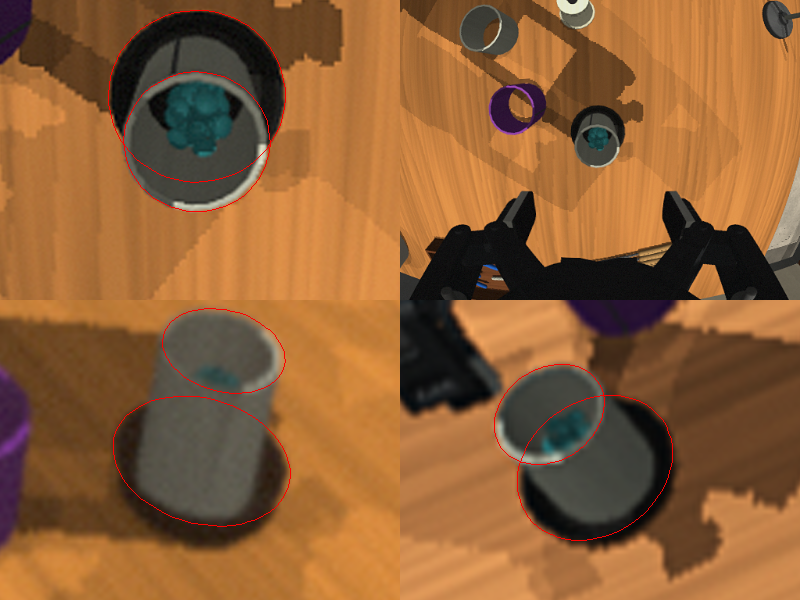

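Request:
servo_tool --plan '[-0.482, -0.49, 0.1, 0, 0, 0, -1, -0.482, -0.49, 0.1, 0, 0, 0, -1, -0.482, -0.49, 0.1, 0, 0, 0, -1, -0.482, -0.49, 0.1, 0, 0, 0, -1, -0.482, -0.49, 0.1, 0, 0, 0, -1, -0.482, -0.49, 0.1, 0, 0, 0, -1, -0.482, -0.49, 0.1, 0, 0, 0, -1]'

```text
time_s: 22.97
tool_pos: [0.4099, -0.2598, 0.1545]
ee_rot: [[1.0, 0.001, -0.004], [0.001, -1.0, 0.002], [-0.004, -0.002, -1.0]]
contact_force: [0.3, -0.1, -0.6]
gripper_width: 0.0856
```

```bash

python3 look.py j 254 220 260 262 161 186 .412,-.262,.065,.031
```

```text
22.9667 [ 0.40989662 -0.25975088  0.1544969 ] 0.08555341095355078 [ 0.28 -0.07 -0.63]
```

View pics/L_j.png

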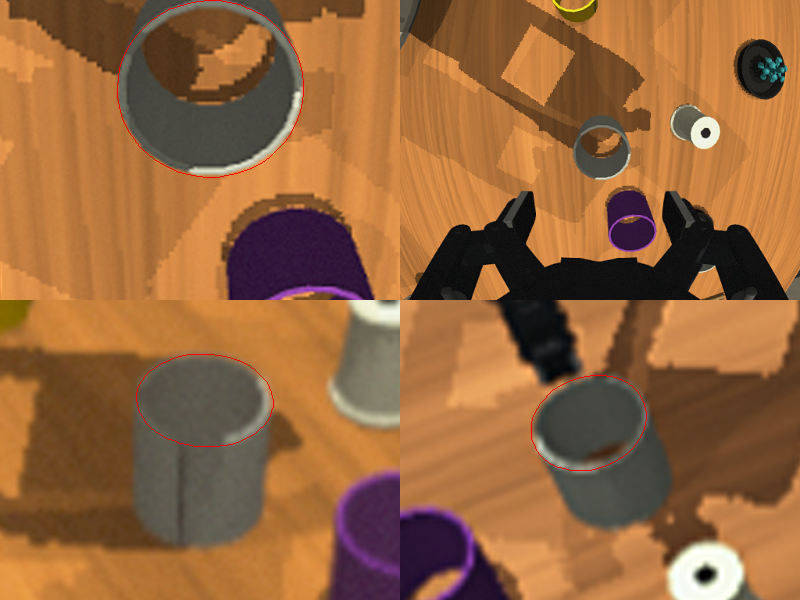

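Request:
servo_tool --plan '[0, 0, 0, 0, 0, 0, -1, 0, 0, 0.08, 0, 0, 0, -1, 0, 0, 0.16, 0, 0, 0, -1, 0, 0, 0.24, 0, 0, 0, -1, 0, 0, 0.32, 0, 0, 0, -1, 0, 0, 0.38, 0, 0, 0, -1, 0, 0, 0.418, 0, 0, 0, -1, 0, 0, 0.418, 0, 0, 0, -1]'

```text
time_s: 23.78
tool_pos: [0.4119, -0.2617, 0.0282]
ee_rot: [[1.0, -0.0, -0.003], [-0.0, -1.0, 0.002], [-0.003, -0.002, -1.0]]
contact_force: [-0.2, -0.5, -0.0]
gripper_width: 0.0857
```

Request:
servo_tool --plan '[0, 0, 0, 0, 0, 0, 1, 0, 0, 0, 0, 0, 0, 1, 0, 0, 0, 0, 0, 0, 1, 0, 0, 0, 0, 0, 0, 1, 0, 0, 0, 0, 0, 0, 1, 0, 0, 0, 0, 0, 0, 1, 0, 0, 0, 0, 0, 0, 1, 0, 0, 0, 0, 0, 0, 1]' --force 50

```text
time_s: 24.45
tool_pos: [0.4134, -0.2625, 0.0316]
ee_rot: [[1.0, 0.0, 0.002], [0.0, -1.0, -0.001], [0.002, 0.001, -1.0]]
contact_force: [-0.6, -0.8, 7.4]
gripper_width: 0.0608
```

Request:
servo_tool --plan '[0, 0, -0.04, 0, 0, 0, 1, 0, 0, -0.12, 0, 0, 0, 1, 0, 0, -0.22, 0, 0, 0, 1, 0, 0, -0.34, 0, 0, 0, 1, 0, 0, -0.4, 0, 0, 0, 1, 0, 0, -0.4, 0, 0, 0, 1]'

```text
time_s: 24.95
tool_pos: [0.4149, -0.2633, 0.1548]
ee_rot: [[1.0, -0.0, 0.006], [-0.0, -1.0, -0.004], [0.006, 0.004, -1.0]]
contact_force: [1.4, -0.8, -2.6]
gripper_width: 0.0604
```

Request:
servo_tool --plan '[0.767, -0.363, 0, 0, 0, 0, 1, 0.767, -0.363, 0, 0, 0, 0, 1, 0.767, -0.363, 0, 0, 0, 0, 1, 0.767, -0.363, 0, 0, 0, 0, 1, 0.767, -0.363, 0, 0, 0, 0, 1, 0.767, -0.363, 0, 0, 0, 0, 1, 0.767, -0.363, 0.05, 0, 0, 0, 1, 0.767, -0.363, 0.05, 0, 0, 0, 1]'

```text
time_s: 25.62
tool_pos: [0.6432, -0.1509, 0.1316]
ee_rot: [[1.0, 0.003, -0.003], [0.003, -1.0, 0.001], [-0.003, -0.001, -1.0]]
contact_force: [-2.6, 0.3, -3.4]
gripper_width: 0.0611
```

Request:
servo_tool --plan '[0, 0, 0, 0, 0, 0, 1, 0, 0, 0, 0, 0, 0, 1, 0, 0, 0, 0, 0, 0, 1]'

```text
time_s: 25.87
tool_pos: [0.6418, -0.1536, 0.1355]
ee_rot: [[1.0, -0.001, -0.001], [-0.001, -1.0, 0.0], [-0.001, -0.0, -1.0]]
contact_force: [-0.6, 0.7, -3.9]
gripper_width: 0.0608
```

```bash
sed -i 's/v+20,200,4/v-10,200,4/' look2.py
python3 look2.py k .0316 .065 .031 .642 -.153 .044 .035
```

```text
25.8667 [ 0.64178613 -0.15359132  0.13553624] 0.060754882378646 [-0.64  0.68 -3.93]
```

View pics/L_k.png

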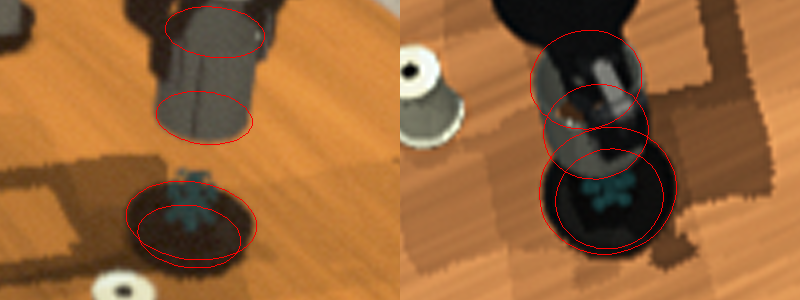

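View pics/W_k.png

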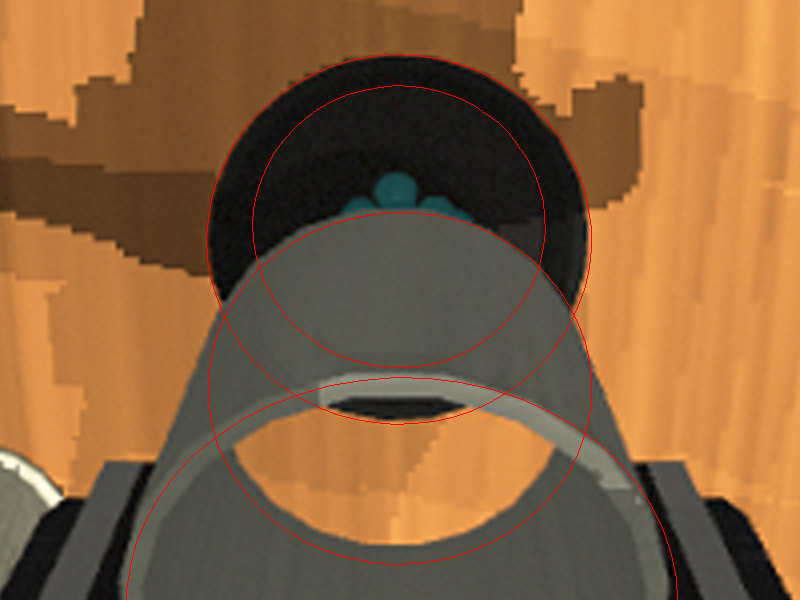

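Request:
servo_tool --plan '[0, -0.002, 0.02, 0, 0, 0, 1, 0, -0.002, 0.05, 0, 0, 0, 1, 0, -0.002, 0.09, 0, 0, 0, 1, 0, -0.002, 0.13, 0, 0, 0, 1, 0, -0.002, 0.17, 0, 0, 0, 1, 0, -0.002, 0.21, 0, 0, 0, 1, 0, -0.002, 0.24, 0, 0, 0, 1, 0, -0.002, 0.26, 0, 0, 0, 1]'

```text
time_s: 26.68
tool_pos: [0.6419, -0.1522, 0.0555]
ee_rot: [[1.0, 0.0, -0.002], [0.0, -1.0, 0.0], [-0.002, -0.0, -1.0]]
contact_force: [1.0, 0.3, -2.7]
gripper_width: 0.061
```

Request:
servo_tool --plan '[0, 0, 0.01, 0, 0, 0, 1, 0, 0, 0.015, 0, 0, 0, 1, 0, 0, 0.015, 0, 0, 0, 1, 0, 0, 0.015, 0, 0, 0, 1]'

```text
time_s: 27.02
tool_pos: [0.6431, -0.1525, 0.0536]
ee_rot: [[1.0, 0.0, 0.001], [0.0, -1.0, -0.0], [0.001, 0.0, -1.0]]
contact_force: [-0.3, 0.5, -2.2]
gripper_width: 0.0608
```

Remaining about 16 mm to seat; creep 14.5 mm, then the rest gently.

Request:
servo_tool --plan '[-0.002, 0, 0.008, 0, 0, 0, 1, -0.002, 0, 0.016, 0, 0, 0, 1, -0.002, 0, 0.024, 0, 0, 0, 1, -0.002, 0, 0.032, 0, 0, 0, 1, -0.002, 0, 0.038, 0, 0, 0, 1, -0.002, 0, 0.043, 0, 0, 0, 1, -0.002, 0, 0.047, 0, 0, 0, 1, -0.002, 0, 0.047, 0, 0, 0, 1]'

```text
time_s: 27.68
tool_pos: [0.6419, -0.1524, 0.0386]
ee_rot: [[1.0, -0.0, -0.0], [-0.0, -1.0, 0.0], [-0.0, -0.0, -1.0]]
contact_force: [0.6, 0.1, -3.0]
gripper_width: 0.0611
```

Request:
servo_tool --plan '[0, 0, 0.002, 0, 0, 0, 1, 0, 0, 0.004, 0, 0, 0, 1, 0, 0, 0.006, 0, 0, 0, 1, 0, 0, 0.007, 0, 0, 0, 1, 0, 0, 0.008, 0, 0, 0, 1, 0, 0, 0.008, 0, 0, 0, 1, 0, 0, 0.008, 0, 0, 0, 1]'

```text
time_s: 28.27
tool_pos: [0.6422, -0.1524, 0.0377]
ee_rot: [[1.0, 0.0, 0.0], [0.0, -1.0, -0.0], [0.0, 0.0, -1.0]]
contact_force: [-3.5, 0.4, 7.0]
gripper_width: 0.0609
```

Contact at the expected height (0.0377 m). Release and retreat.

Request:
servo_tool --plan '[0, 0, 0, 0, 0, 0, 0.8, 0, 0, 0, 0, 0, 0, -1, 0, 0, 0, 0, 0, 0, -1, 0, 0, 0, 0, 0, 0, -1, 0, 0, 0, 0, 0, 0, -1, 0, 0, -0.04, 0, 0, 0, -1, 0, 0, -0.12, 0, 0, 0, -1, 0, 0, -0.22, 0, 0, 0, -1]'

```text
time_s: 28.93
tool_pos: [0.6407, -0.1521, 0.1021]
ee_rot: [[1.0, -0.0, -0.004], [-0.0, -1.0, 0.001], [-0.004, -0.001, -1.0]]
contact_force: [1.2, -0.2, -0.1]
gripper_width: 0.0854
```

Request:
servo_tool --plan '[0, 0, -0.12, 0, 0, 0, -1, 0, 0, -0.24, 0, 0, 0, -1, 0, 0, -0.36, 0, 0, 0, -1, 0, 0, -0.4, 0, 0, 0, -1, 0, 0, -0.4, 0, 0, 0, -1, 0, 0, -0.4, 0, 0, 0, -1]'

```text
time_s: 29.43
tool_pos: [0.6423, -0.1524, 0.2237]
ee_rot: [[1.0, 0.0, 0.002], [0.0, -1.0, -0.0], [0.002, 0.0, -1.0]]
contact_force: [-0.9, 0.5, -1.0]
gripper_width: 0.0852
```

```bash

python3 look.py l 254 190 314 213 232 240 .642,-.1525,.02,.044 .642,-.1525,.071,.031; python3 -c "
import cv2;cv2.imwrite('pics/sc_l.png',cv2.resize(cv2.imread('pics/scene_l.png'),None,fx=1.5,fy=1.5,interpolation=2))"
```

```text
29.4333 [ 0.64233378 -0.15244823  0.2236669 ] 0.08517531810428104 [-0.86  0.48 -0.98]
```

View pics/L_l.png

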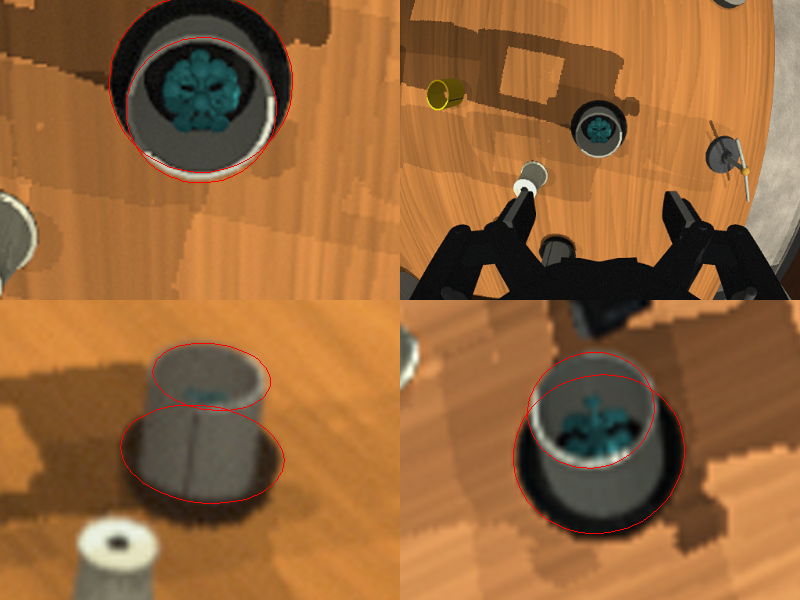

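View pics/sc_l.png

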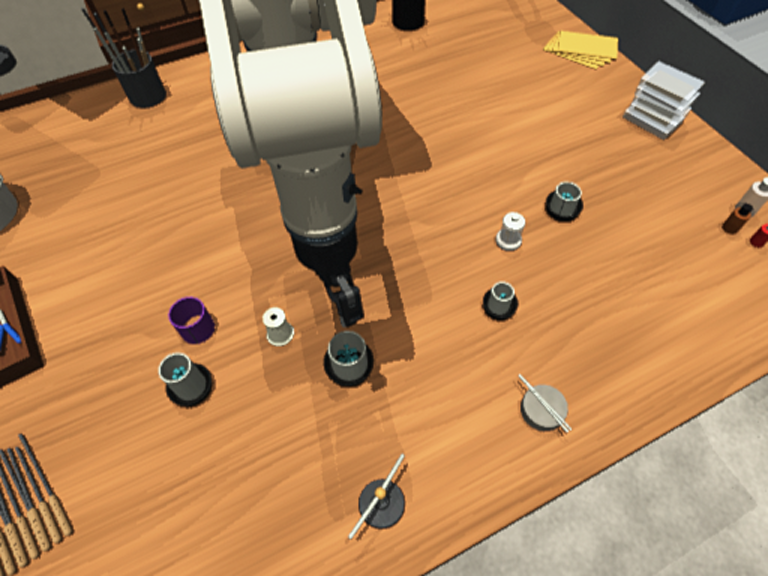

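View pics/side_l.png

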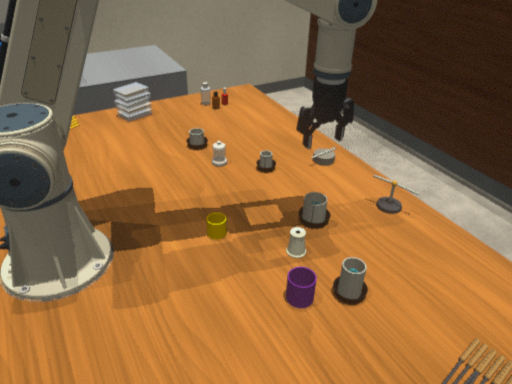

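```bash
python3 -c "
from bench import job
print(job.job_done())"
```

```text
the job is handed in; nothing more can be done
None
```

All four flasks are seated over their own waxes and the job is handed in. It took about 29.5 s of robot time, out of the 128 s allowed.

- **Placing:** I put the flasks on in the order small, medium-short, medium-tall, large. Each was lowered slowly over its wax until the tool touched at the expected seat height, 6 mm above the bench, to within about 0.3 mm. The force readings at contact were 3 to 14 N. I then released it and backed off straight up.
- **Checks after each release:** Pictures from the wrist, side and scene cameras show each flask upright, inside the lip and level. The rim circles I predicted agree with the images to within a pixel or two.
- **Last overview pictures:** All four bases stand flat. The bur stand, the thread spool, and the purple and yellow look-alikes are where they started. The open gripper hangs clear at z = 0.22 m.
- **Disagreements:** The scene and side cameras disagreed by up to about 1 cm on where things stood, worst on the bur stand and the medium-short base. I corrected the pick-up and placing positions with the wrist camera wherever that mattered. No check failed.

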